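# Find the hidden drawer release by feel

## Robot

A 7-joint arm with a two-finger parallel gripper is mounted at the origin on a cart in front of the work surface, level with it; the furniture and walls round the work are solid. World frame = base frame: x ahead of the robot, y to its left, z up, the work surface at z = 0. Lengths are in m, angles in degrees, forces in N, time in s.
With the tool pointing down it reaches from about 0.425 to 0.95 m from the base axis. Payload 16.7 kg.
Tool frame: the origin (TCP) lies midway between the tips of the shut fingers; the grasp point (between the pads) lies arm.grasp_offset behind it (arm.grasp_offset is the distance from the TCP to the grasp point, in m); x points along the fingers, z is the direction in which the jaws open and shut, and the axes are right-handed (so a half turn about x gives the same grasp; the last joint's range is limited). The gripper opens to 94 mm and grips with 3 to 60 N. Pads are 16 mm wide; open, the fingers measure 119 mm over their backs; the gripper's body (75 mm by 177 mm) begins 78 mm behind the grasp point.
Start: joints at [65.69, 24.414, 4.234, 92.017, -1.954, 63.644, -3.845], TCP at [0.183, -0.65, 0.205] pointing down, gripper open.
Joint ranges: [-163.25, 163.25], [-28.42, 122.38], [-70.27, 78.77], [12.13, 141.07], [-58.53, 238.53], [9.26, 117.41], [-156.51, 156.51]. Speed limits (degrees/s): [108.29, 108.29, 136.94, 136.94, 172.46, 172.46, 172.46].

## Interface

Orientations are given as a 3x3 rotation matrix whose columns are the frame's x, y, z axes.
In Python, from bench import arm gives the robot as it stands.
- The arm moves only by the shell command python3 -m creep 'ROWS' [FORCE]. ROWS is JSON, a list of rows, each a list of 3 entries, a list of its own where there are three numbers: the gripper command: -1 is shut, 1 is fully open, values between are in proportion, then the shift along the tool's x, y, z in cm, then the turn about the tool's x in rad. A call has 1 to 8 rows; each row is the pose to reach, as a shift and turn from the pose commanded when the call began, along the tool's axes at that moment; what a row does not reach only later rows make up. A row lasts 1/10 s, in which the tool goes at most 50 mm and 8.59 degrees, less where a joint would pass 70% of its speed; a pose out of reach is approached as far as the arm can. A call with a gripper value outside its range is refused whole. The fingers move at their own pace and stop on an object; FORCE is the grip in N (left out, the last holds). Time passes only in rows, so rows that repeat a pose let the fingers close. It gives the time, the measured TCP pose, the force and the opening at its end, in the units of the state.
- arm.state(): the state, without advancing time (a new reading comes with each control period).
- arm.capture(name): name is "side" or "top"; returns the picture (384x512x3 uint8, blue, green, red); there is no depth.
- arm.camera_info(name): a dict with "camera_matrix" (3x3 intrinsics, pixels), "R" (3x3) and "t" (3): a world point X has camera coordinates R X + t. Camera axes: x right, y down, z forward; pixel columns grow to the right and rows downward; lengths in m; the calibration is good to about 2 mm. A picture is of the moment at which its call begins. camera_info takes no time and is no camera call.
- arm.close_job(): hands the job in, once; it reports no verdict.
Trained networks look in the newest picture that a camera, given by its name, has taken for a name from the list of things; names that differ only in an ending like _2 or _b are one class to them, and where a whole thing is asked for, a point or a joint stands for the part that bears it (a point fixed in the world has none). Each returns a list of dicts, best first, with "confidence" (0 to 1); they miss things now and then, are a little off and sometimes report something else, mostly with a low value. They report only what shows in the picture. A call takes as long as a camera call.
- arm.spot_in(camera, thing): "extent" ([left, top, right, bottom] in pixels, round what is visible of it).
- arm.regions_of(camera, thing): "mask" (384x512 bool, what is visible of it) and "extent" ([left, top, right, bottom] in pixels, round what is visible of it).
- arm.tip_of(camera, thing): "position" ([column, row] in pixels: a listed point, or the origin of a listed thing).
The state is a dict: "t": time; "joints": joint angles; "qd": joint speeds; "effort": joint torques, N m; "position": TCP position; "orientation": TCP orientation; "ft_force": force on the tool from outside, world axes, zero at the start; "wrist_torque": the same for the moment, N m; "gripper_width": opening from 0.0 (shut) to 1.0 (fully open).
Only numpy, scipy, OpenCV 4.12 (cv2) and the standard library are available. Lean on these libraries where they do the work, as an engineer would, in place of code of your own. Each camera call takes 0.05 s, during which the arm holds its last target.

## Task

The drawer of the low grey steel cabinet opens by a release key that sits in a notch, out of sight in the ledge along the cabinet's back. Set the fingertips down on the ledge right at one end, feel along it until they drop into the notch, and press the key there fully home, so that the drawer comes out at the front. Then take the hand away clear of everything; grasp nothing and leave the loose things about the bench where they are.

Things in the scene. Friction and masses are not known exactly. Their poses are not given: they have to be found in the camera images.
- cabinet: Fixed low grey steel cabinet with one drawer, 130 mm deep (x), 300 mm wide (y). Origin: centre of its underside, on the bench; x points to its back, away from the robot, y along its width, z up. The main part (x -60 to +24 mm) is 95 mm high; behind it (x +24 to +70 mm) runs a dark steel ledge 65 mm above the bench, open to the back and the ends, which the cabinet hides from the front.
- ledge_mid (a point): Middle of the ledge's flat, rigid top (46 mm deep in x, 300 mm long in y), axes as the cabinet's; the cabinet's upright rear face is at x = -23 mm and 30 mm higher than the ledge. One notch, 50 mm long in y and right across the ledge in x, lies somewhere along it, never within 25 mm of an end; its place is not given and differs every time.
- release_key (a joint): Travel of the release key, m: 0 up (start), 0.008 pressed fully home, straight down. The key is a flat dark steel pad, 46 mm long (y) and 44 mm in x, in the notch, its top 6 mm below the ledge's top. It needs about 3 to 6 N, has no spring and stays where it is left.
- drawer (a joint): How far the drawer has come out of the cabinet's front (towards the robot), m: 0 shut, 0.030 out. It has no handle; the key drives it, 3.75 mm for each mm of key travel.
- tape_measure: Loose bystander: yellow tape measure, 39 x 86 x 60 mm; origin at the centre of its underside.
- jar_screws: Loose bystander: clear jar of screws with a pale lid, 68 mm across, 94 mm high; origin at the centre of its underside.
- offcut_oak: Loose bystander: oak offcut, 45 x 150 x 30 mm; origin at the centre of its underside.
- bit_case: Loose bystander: red case for bits, 64 x 115 x 35 mm; origin at the centre of its underside.

How it is judged (in metres and radians):
On the way, in this order (a step that is already met when the one before it is completed fails the run):
1. the fingertips rest on the ledge at one of its ends, the key not yet pressed (contact force between the fingers and anything else above 0.3 N and value of joint release_key below 0.001 m and (y of the grasp point in the frame of ledge_mid above 0.07 m or y of the grasp point in the frame of ledge_mid below -0.07 m) and x of the grasp point in the frame of ledge_mid between -0.03 and 0.04 m and z of the grasp point in the frame of ledge_mid between 0 and 0.05 m), for 0.1 s.
2. the key is pressed home and the drawer is out (value of joint release_key above 0.0065 m and value of joint drawer above 0.022 m), for 0.1 s.
At the end, for the whole second after the job is handed in: The release key is down (more than 6.5 of its 8 mm), the drawer is out by more than 22 mm and at rest, and the four loose bystanders lie within 20 mm of where they were (all of step 2 and velocity of joint drawer below 0.005 m/s and distance of each of tape_measure, jar_screws, offcut_oak, bit_case from where it was at the start of the episode below 0.02 m); the robot touches nothing.
It fails at once if a loose bystander is knocked, pushed or lifted more than 20 mm (distance of any of tape_measure, jar_screws, offcut_oak, bit_case from where it was at the start of the episode above 0.02 m).
It also fails if it takes over 58 s, if anything falls off the work surface, if the arm or the gripper's body presses on something with over 40 N, if the wrist force passes 120 N, or if a joint passes its speed limit or range.

## Working session

There is one attempt and no reset: what is moved stays moved. The work goes in short steps, Python scripts to look and compute and a shell command to move; the robot and the scene stay as the last step left them, time stands still between calls to the robot, and variables do not carry over. Pictures are saved under pics/ and viewed, and the job is handed in when it is done.

```bash
ls; mkdir -p pics; python3 - <<'E'
from bench import arm
import cv2,numpy as np
s=arm.state();print(s)
print(arm.grasp_offset)
for c in("side","top"):
    im=arm.capture(c);cv2.imwrite(f"pics/{c}0.png",im)
    i=arm.camera_info(c);print(c,np.round(i["camera_matrix"],1).tolist(),np.round(i["R"],4).tolist(),np.round(i["t"],4).tolist())
    for n in("cabinet","ledge_mid","tape_measure","jar_screws","offcut_oak","bit_case"):
        print(n,[(np.round(d["confidence"],2),np.round(d["extent"],1).tolist()) for d in arm.spot_in(c,n)][:2],[(np.round(d["confidence"],2),np.round(d["position"],1).tolist()) for d in arm.tip_of(c,n)][:2])
E
```

```text
pics
{'t': 0.0, 'joints': array([65.69189571, 24.44957407,  4.23248347, 92.05021621, -1.95435163,
       63.64303187, -3.84452342]), 'qd': array([-0.04034832,  0.00497397,  0.0041338 ,  0.03250572,  0.0742008 ,
       -0.01187529,  0.02686281]), 'effort': array([ 1.04663952e-03, -9.35813355e+01,  3.66727732e+00, -4.54202843e+01,
       -4.87676903e-02,  2.00367544e-02,  7.08027505e-05]), 'position': array([ 0.18298545, -0.64929085,  0.2047927 ]), 'orientation': array([[-4.20097957e-04,  9.62505636e-01,  2.71261358e-01],
       [ 1.15886174e-03,  2.71261669e-01, -9.62504942e-01],
       [-9.99999240e-01, -8.99919498e-05, -1.22936743e-03]]), 'ft_force': array([ 0.49504794, -0.73401694,  0.56062144]), 'wrist_torque': array([-0.01358836,  0.00609927, -0.02350609]), 'gripper_width': 0.9985380230177954}
0.0188
side [[383.3, 0.0, 259.6], [0.0, 383.3, 193.0], [0.0, 0.0, 1.0]] [[-0.8061, -0.5915, 0.0174], [-0.3388, 0.4373, -0.8331], [0.4851, -0.6775, -0.5529]] [0.398, 0.2992, 0.5278]
cabinet [(np.float64(0.73), [289.0, 138.4, 384.7, 230.3]), (np.float64(0.26), [166.9, 240.3, 208.9, 274.8])] [
[... 744 characters left out ...]
2, 1.1091]
cabinet [(np.float64(0.63), [264.2, 201.9, 409.2, 275.3])] [(np.float64(0.89), [331.2, 239.3])]
ledge_mid [(np.float64(0.85), [265.7, 200.8, 406.9, 275.6]), (np.float64(0.35), [148.6, 172.1, 182.6, 200.4])] [(np.float64(0.71), [331.3, 218.3])]
tape_measure [(np.float64(0.65), [148.5, 171.2, 180.6, 200.9]), (np.float64(0.37), [198.8, 166.0, 248.8, 211.0])] [(np.float64(0.63), [166.1, 187.4])]
jar_screws [(np.float64(0.67), [265.5, 148.0, 297.2, 182.4])] [(np.float64(0.55), [279.7, 165.8])]
offcut_oak [(np.float64(0.72), [331.6, 126.6, 394.7, 168.0])] [(np.float64(0.78), [361.9, 147.7])]
bit_case [(np.float64(0.67), [199.1, 165.6, 249.1, 213.5])] [(np.float64(0.84), [224.0, 193.4])]
```

View pics/top0.png

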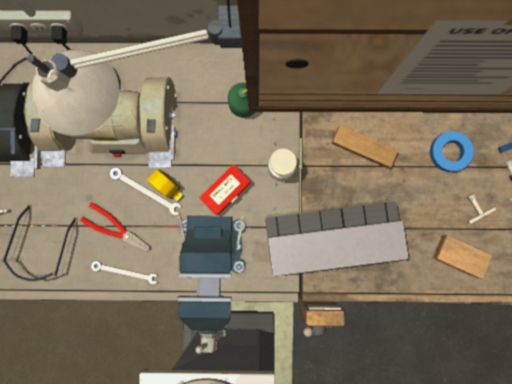

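View pics/side0.png

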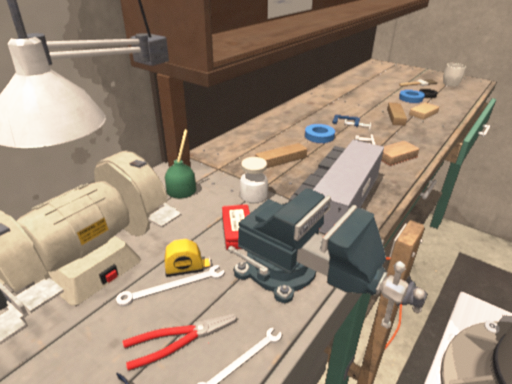

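```bash
cat > h.py <<'E'
from bench import arm
import numpy as np,cv2
def ray(c,p,z):
    i=arm.camera_info(c);K=np.array(i["camera_matrix"]);R=np.array(i["R"]);t=np.array(i["t"])
    d=R.T@np.linalg.inv(K)@np.array([p[0],p[1],1.]);o=-R.T@t
    return o+d*(z-o[2])/d[2]
def proj(c,X):
    i=arm.camera_info(c);K=np.array(i["camera_matrix"]);R=np.array(i["R"]);t=np.array(i["t"])
    X=np.atleast_2d(X)@R.T+t; u=X@K.T; return u[:,:2]/u[:,2:]
def pic(c,name,box,s):
    im=arm.capture(c);x0,y0,x1,y1=box
    cv2.imwrite("pics/"+name,cv2.resize(im[y0:y1,x0:x1],None,fx=s,fy=s,interpolation=cv2.INTER_CUBIC));return im
E
python3 - <<'E'
from h import *
print(ray("top",(331.2,239.3),0),ray("top",(331.3,218.3),.065),ray("side",(338.3,198),0))
im=cv2.imread("pics/top0.png")[110:300,120:430]
cv2.imwrite("pics/top0z.png",cv2.resize(im,None,fx=2.5,fy=2.5,interpolation=cv2.INTER_CUBIC))
m=arm.regions_of("top","cabinet")[0]["mask"]
p=np.argwhere(m)[:,::-1].astype(np.float32);r=cv2.minAreaRect(p);print(r);print(cv2.boxPoints(r))
E
```

```text
[ 0.46597411 -0.29366843  0.        ] [ 0.51428864 -0.28456132  0.065     ] [ 0.46666908 -0.29416667  0.        ]
((336.3901672363281, 237.56906127929688), (59.033416748046875, 138.21824645996094), 82.7554931640625)
[[264.11057 217.00291]
 [401.22543 199.57304]
 [408.66977 258.1352 ]
 [271.5549  275.56506]]
```

View pics/top0z.png

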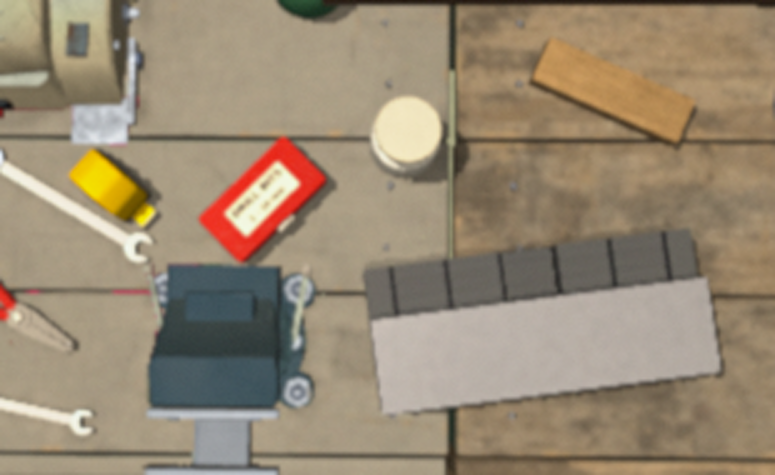

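```bash
python3 - <<'E'
from h import *
from scipy.optimize import least_squares
z=lambda a:(np.array(a)/2.5+[120,110])
obs=z([(372,320),(707,278),(720,373),(383,413),(365,270),(690,231)])
# cabinet local: main top back-left(y+),back-right,front-right,front-left ; ledge back left,right
L=np.array([[.024,.15,.095],[.024,-.15,.095],[-.06,-.15,.095],[-.06,.15,.095],[.07,.15,.065],[.07,-.15,.065]])
def W(p,L):
    c,s=np.cos(p[2]),np.sin(p[2]);return L@np.array([[c,-s,0],[s,c,0],[0,0,1]]).T+[p[0],p[1],0]
f=lambda p:(proj("top",W(p,L))-obs).ravel()
r=least_squares(f,[.466,-.29,.1]);p=r.x
print(p,np.degrees(p[2]),np.round(f(p).reshape(-1,2),1))
for y in(-.13,-.1,0,.13):print(y,W(p,np.array([[.047,y,.065]])))
np.save("p.npy",p)
for n,q,zz in(("oak",(361.9,147.7),0),("jar",(279.7,165.8),0),("bit",(224,193.4),0),("tape",(166,187),0)):print(n,ray("top",q,zz))
im=cv2.imread("pics/side0.png")
for q in proj("side",W(p,L)):cv2.circle(im,tuple(int(v) for v in q),2,(0,0,255),-1)
cv2.imwrite("pics/sideo.png",cv2.resize(im[120:300,200:420],None,fx=3,fy=3))
E
```

```text
[ 0.46473841 -0.292758    0.12862385] 7.369603847389196 [[-0.8 -0.2]
 [ 0.5  0.2]
 [ 0.8  0.4]
 [-0.5  0.8]
 [-0.6 -0.5]
 [ 0.5 -0.8]]
-0.13 [[ 0.52802519 -0.41565545  0.065     ]]
-0.1 [[ 0.52417711 -0.38590327  0.065     ]]
0 [[ 0.51135016 -0.28672934  0.065     ]]
0.13 [[ 0.49467512 -0.15780322  0.065     ]]
oak [ 0.6884226  -0.36894116  0.        ]
jar [ 0.64272995 -0.16943025  0.        ]
bit [ 0.57448388 -0.03496561  0.        ]
tape [0.58902079 0.10608436 0.        ]
```

View pics/sideo.png

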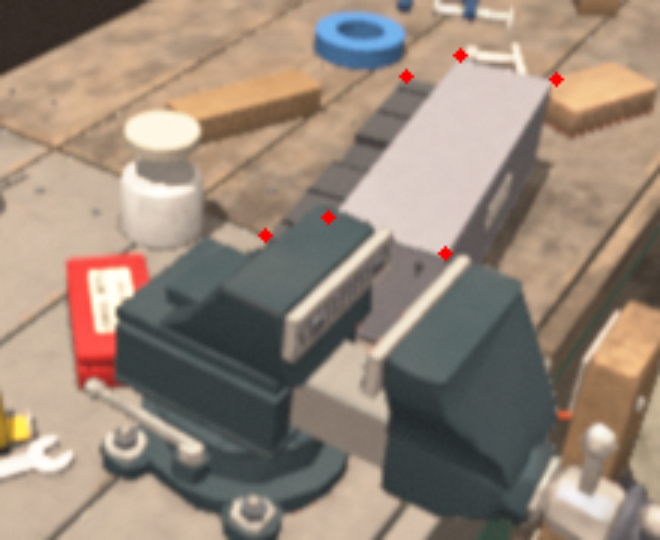

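```bash
python3 -m creep '[[-1,[0,2.5,-0.9],0.02],[-1,[0,5,-1.7],0.04],[-1,[0,7.5,-2.6],0.06],[-1,[0,10,-3.5],0.08],[-1,[0,12.5,-4.3],0.1],[-1,[0,15,-5.2],0.12],[-1,[0,17.5,-6],0.13],[-1,[0,20,-6.9],0.146]]' 20
```

```text
t: 2.15
position: [0.3578, -0.5284, 0.2056]
orientation: [[0.0, 0.992, 0.128], [-0.0, 0.128, -0.992], [-1.0, 0.0, 0.0]]
ft_force: [0.7, -0.7, 0.2]
gripper_width: 0.355
```

```bash
python3 -m creep '[[-1,[0,3,-1.6],0],[-1,[0,6,-3.2],0],[-1,[0,9,-4.8],0],[-1,[0,12,-6.3],0],[-1,[0,15,-7.9],0],[-1,[0,18.3,-9.5],0],[-1,[0,18.3,-9.5],0],[-1,[0,18.3,-9.5],0]]'; python3 - <<'E'
from h import *
s=arm.state();print(s["position"],s["ft_force"],s["gripper_width"])
p=np.load("p.npy");c,sn=np.cos(p[2]),np.sin(p[2]);d=s["position"][:2]-p[:2]
print("ledge x,y",c*d[0]+sn*d[1]-.047,-sn*d[0]+c*d[1])
pic("top","a1.png",(230,110,430,300),3);pic("side","a2.png",(200,60,430,260),3)
E
```

```text
t: 2.95
position: [0.5268, -0.4106, 0.2053]
orientation: [[-0.0, 0.992, 0.13], [0.0, 0.13, -0.992], [-1.0, -0.0, -0.0]]
ft_force: [0.3, 0.4, -0.4]
gripper_width: 0.006
[ 0.52677285 -0.41062373  0.2052718 ] [ 0.3301584   0.35626196 -0.35879524] 0.0055611145803009816
ledge x,y -0.000596578606807209 -0.12484919993527173
```

View pics/a1.png

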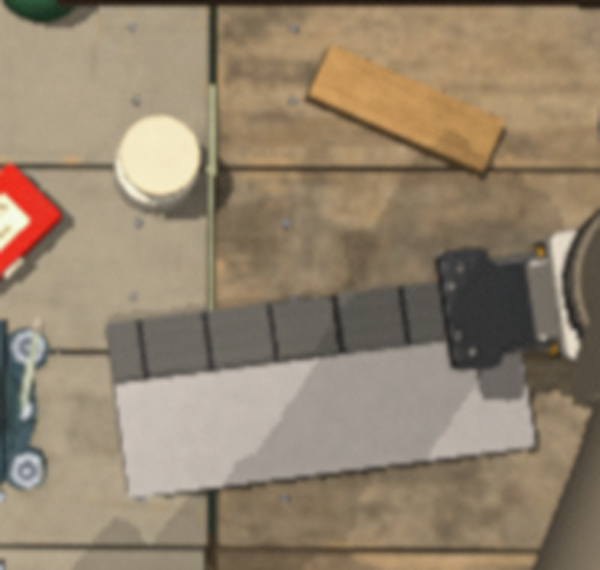

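View pics/a2.png

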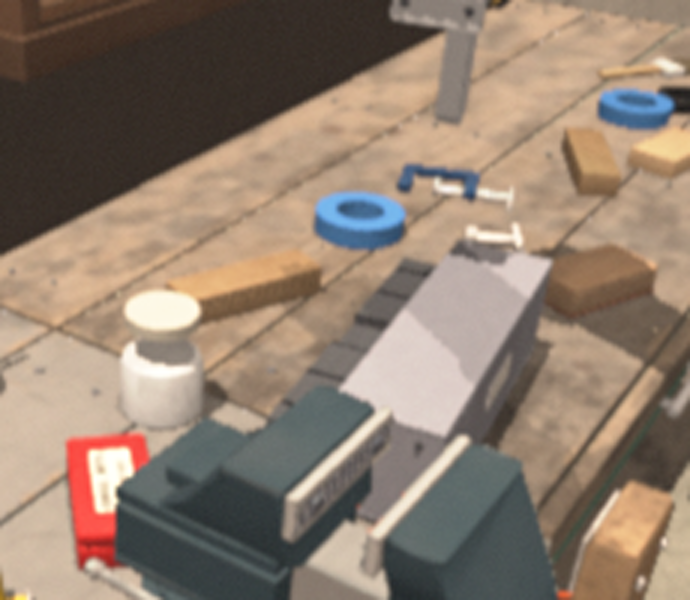

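The hand hangs over the right end of the ledge (top px ~(385,213)), clear of the oak and jar. Descending.

```bash
python3 -m creep '[[-1,[2.5,0,0],0],[-1,[5,0,0],0],[-1,[7.5,0,0],0],[-1,[10,0,0],0],[-1,[11.5,0,0],0],[-1,[12.5,0,0],0],[-1,[12.8,0,0],0],[-1,[12.8,0,0],0]]'
```

```text
t: 3.85
position: [0.5263, -0.4116, 0.0778]
orientation: [[0.0, 0.992, 0.128], [-0.0, 0.128, -0.992], [-1.0, 0.0, 0.0]]
ft_force: [-0.5, 0.7, 0.3]
gripper_width: 0.004
```

```bash
python3 -m creep '[[-1,[0.2,0,0],0],[-1,[0.4,0,0],0],[-1,[0.6,0,0],0],[-1,[0.8,0,0],0],[-1,[0.9,0,0],0],[-1,[1,0,0],0]]'
```

```text
t: 4.45
position: [0.5262, -0.4112, 0.0674]
orientation: [[0.0, 0.992, 0.128], [0.0, 0.128, -0.992], [-1.0, 0.0, -0.0]]
ft_force: [-0.2, -0.5, -0.1]
gripper_width: 0.006
```

```bash
python3 -m creep '[[-1,[0.1,0,0],0],[-1,[0.15,0,0],0],[-1,[0.2,0,0],0],[-1,[0.25,0,0],0],[-1,[0.25,0,0],0]]'
```

```text
t: 4.95
position: [0.5262, -0.4113, 0.0654]
orientation: [[0.0, 0.992, 0.128], [0.0, 0.128, -0.992], [-1.0, 0.0, -0.0]]
ft_force: [-0.9, 1.3, 5.6]
gripper_width: 0.005
```

```bash
python3 -m creep '[[-1,[0.02,0,0],0],[-1,[0.02,0,0],0],[-1,[0.02,0,-0.3],0],[-1,[0.02,0,-0.6],0],[-1,[0.02,0,-0.9],0],[-1,[0.02,0,-1.2],0],[-1,[0.02,0,-1.2],0]]'
```

```text
t: 5.65
position: [0.525, -0.3995, 0.0654]
orientation: [[0.001, 0.992, 0.128], [-0.001, 0.128, -0.992], [-1.0, 0.001, 0.001]]
ft_force: [-0.6, -1.6, 7.0]
gripper_width: 0.005
```

```bash
python3 -m creep '[[-1,[0,0,-0.4],0],[-1,[0,0,-0.8],0],[-1,[0,0,-1.2],0],[-1,[0,0,-1.5],0]]'
```

```text
t: 6.05
position: [0.5231, -0.385, 0.0654]
orientation: [[0.001, 0.992, 0.128], [-0.001, 0.128, -0.992], [-1.0, 0.001, 0.001]]
ft_force: [0.2, -4.2, 5.3]
gripper_width: 0.004
```

```bash
python3 -m creep '[[-1,[0,0,-0.4],0],[-1,[0,0,-0.8],0],[-1,[0,0,-1.2],0],[-1,[0,0,-1.5],0]]'
```

```text
t: 6.45
position: [0.5212, -0.3701, 0.0654]
orientation: [[0.001, 0.992, 0.128], [-0.001, 0.128, -0.992], [-1.0, 0.001, 0.001]]
ft_force: [0.9, -5.1, 6.0]
gripper_width: 0.005
```

```bash
python3 -m creep '[[-1,[0,0,-0.4],0],[-1,[0,0,-0.8],0],[-1,[0,0,-1.2],0],[-1,[0,0,-1.5],0]]'
```

```text
t: 6.85
position: [0.5193, -0.3552, 0.0653]
orientation: [[0.001, 0.992, 0.128], [-0.001, 0.128, -0.992], [-1.0, 0.001, 0.001]]
ft_force: [0.2, -4.9, 5.3]
gripper_width: 0.003
```

```bash
python3 -m creep '[[-1,[0,0,-0.4],0],[-1,[0,0,-0.8],0],[-1,[0,0,-1.2],0],[-1,[0,0,-1.5],0]]'
```

```text
t: 7.25
position: [0.5174, -0.3403, 0.0653]
orientation: [[0.001, 0.992, 0.128], [-0.001, 0.128, -0.992], [-1.0, 0.001, 0.001]]
ft_force: [0.5, -4.2, 5.3]
gripper_width: 0.006
```

```bash
python3 -m creep '[[-1,[0,0,-0.4],0],[-1,[0,0,-0.8],0],[-1,[0,0,-1.2],0],[-1,[0,0,-1.5],0]]'
```

```text
t: 7.65
position: [0.5154, -0.3254, 0.0653]
orientation: [[0.001, 0.992, 0.128], [-0.001, 0.128, -0.992], [-1.0, 0.001, 0.001]]
ft_force: [0.4, -4.1, 5.1]
gripper_width: 0.004
```

```bash
python3 -m creep '[[-1,[0,0,-0.4],0],[-1,[0,0,-0.8],0],[-1,[0,0,-1.2],0],[-1,[0,0,-1.5],0]]'
```

```text
t: 8.05
position: [0.5135, -0.3104, 0.0653]
orientation: [[0.001, 0.992, 0.128], [-0.001, 0.128, -0.992], [-1.0, 0.001, 0.001]]
ft_force: [0.1, -3.6, 5.0]
gripper_width: 0.003
```

```bash
python3 -m creep '[[-1,[0,0,-0.4],0],[-1,[0,0,-0.8],0],[-1,[0,0,-1.2],0],[-1,[0,0,-1.5],0]]'
```

```text
t: 8.45
position: [0.511, -0.2945, 0.0646]
orientation: [[-0.0, 0.992, 0.129], [0.0, 0.129, -0.992], [-1.0, -0.0, -0.001]]
ft_force: [0.2, 0.2, -0.5]
gripper_width: 0.004
```

```bash
python3 -m creep '[[-1,[0,0,-0.4],0],[-1,[0,0,-0.8],0],[-1,[0,0,-1.2],0],[-1,[0,0,-1.5],0]]'
```

```text
t: 8.85
position: [0.5092, -0.2799, 0.0648]
orientation: [[0.0, 0.992, 0.129], [0.0, 0.129, -0.992], [-1.0, 0.0, -0.0]]
ft_force: [0.5, 0.4, -0.2]
gripper_width: 0.006
```

```bash
python3 -m creep '[[-1,[0,0,0.4],0],[-1,[0,0,0.7],0],[-1,[0,0,0.7],0],[-1,[0.2,0,0.7],0],[-1,[0.4,0,0.7],0],[-1,[0.6,0,0.7],0],[-1,[0.7,0,0.7],0],[-1,[0.7,0,0.7],0]]'
```

```text
t: 9.65
position: [0.5101, -0.2872, 0.0576]
orientation: [[-0.0, 0.992, 0.128], [0.0, 0.128, -0.992], [-1.0, -0.0, -0.0]]
ft_force: [-0.9, 1.0, 0.2]
gripper_width: 0.005
```

```bash
python3 -m creep '[[-1,[0.1,0,0],0],[-1,[0.2,0,0],0],[-1,[0.3,0,0],0],[-1,[0.4,0,0],0]]'
```

```text
t: 10.05
position: [0.5102, -0.2873, 0.0537]
orientation: [[-0.0, 0.992, 0.128], [0.0, 0.128, -0.992], [-1.0, -0.0, -0.0]]
ft_force: [-0.9, 0.3, 2.4]
gripper_width: 0.007
```

```bash
python3 -m creep '[[-1,[0.1,0,0],0],[-1,[0.2,0,0],0],[-1,[0.25,0,0],0],[-1,[0.3,0,0],0]]'
```

```text
t: 10.45
position: [0.5103, -0.2873, 0.0512]
orientation: [[0.0, 0.992, 0.128], [0.0, 0.128, -0.992], [-1.0, 0.0, 0.0]]
ft_force: [-5.5, 3.0, 18.9]
gripper_width: 0.004
```

```bash
python3 -m creep '[[-1,[0,0,0],0],[-1,[0,0,0],0]]'; python3 - <<'E'
from h import *
pic("top","b1.png",(230,110,430,300),3)
E
```

```text
t: 10.65
position: [0.5102, -0.2873, 0.0513]
orientation: [[0.0, 0.992, 0.128], [0.0, 0.128, -0.992], [-1.0, 0.0, 0.0]]
ft_force: [-3.4, 1.8, 11.6]
gripper_width: 0.007
```

View pics/b1.png

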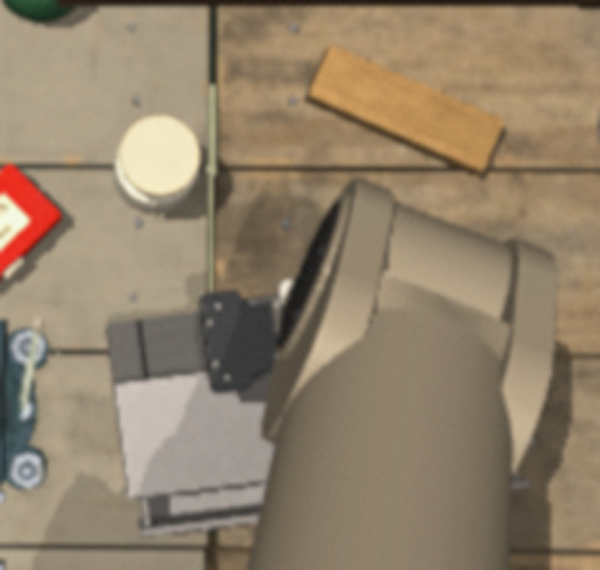

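The drawer has come out at the front (crop px ~(145–255, 490–530)), and nothing else has moved. Lifting straight up.

```bash
python3 -m creep '[[-1,[-0.5,0,0],0],[-1,[-2,0,0],0],[-1,[-4.5,0,0],0],[-1,[-7,0,0],0],[-1,[-10,0,0],0],[-1,[-13,0,0],0],[-1,[-15,0,0],0],[-1,[-15,0,0],0]]'
```

```text
t: 11.5
position: [0.5115, -0.288, 0.2048]
orientation: [[0.005, 0.992, 0.128], [-0.002, 0.128, -0.992], [-1.0, 0.005, 0.003]]
ft_force: [-0.1, -0.5, 0.5]
gripper_width: -0.002
```

```bash
python3 -m creep '[[-1,[0,0,3],0],[-1,[0,0,6],0],[-1,[0,0,9],0],[-1,[0,0,12],0],[-1,[0,0,15],0],[-1,[0,0,18],0],[-1,[0,0,18],0],[-1,[0,0,18],0]]'; python3 - <<'E'
from h import *
pic("top","c1.png",(130,110,430,310),2.5);pic("side","c2.png",(150,60,430,300),2.5)
s=arm.state();print(s["ft_force"],s["qd"])
for n,q in (("oak",(361.9,147.7)),("jar",(279.7,165.8)),("bit",(224,193.4)),("tape",(166.1,187.4))):
    k={"oak":"offcut_oak","jar":"jar_screws","bit":"bit_case","tape":"tape_measure"}[n]
    r=arm.tip_of("top",k);print(n,q,[np.round(d["position"],1) for d in r[:1]])
E
```

```text
t: 12.3
position: [0.5328, -0.466, 0.2002]
orientation: [[-0.001, 0.992, 0.127], [0.001, 0.127, -0.992], [-1.0, -0.001, -0.001]]
ft_force: [0.8, 0.3, -0.4]
gripper_width: 0.002
[ 0.45905718  0.53621981 -0.46937322] [-0.34134559 -0.44804793 -0.06443487  0.09656079  0.02942564 -0.10950502
 -0.03051579]
oak (361.9, 147.7) [array([361.5, 148.7])]
jar (279.7, 165.8) [array([281.9, 167.2])]
bit (224, 193.4) [array([221.5, 191.3])]
tape (166.1, 187.4) [array([164.7, 188.1])]
```

View pics/c1.png

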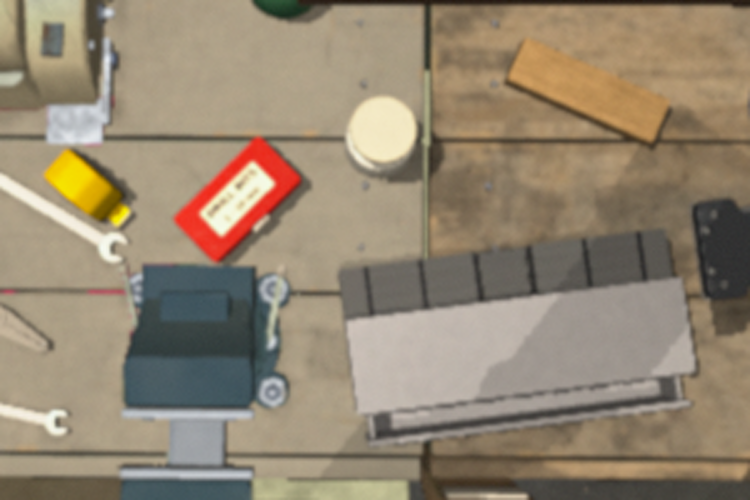

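View pics/c2.png

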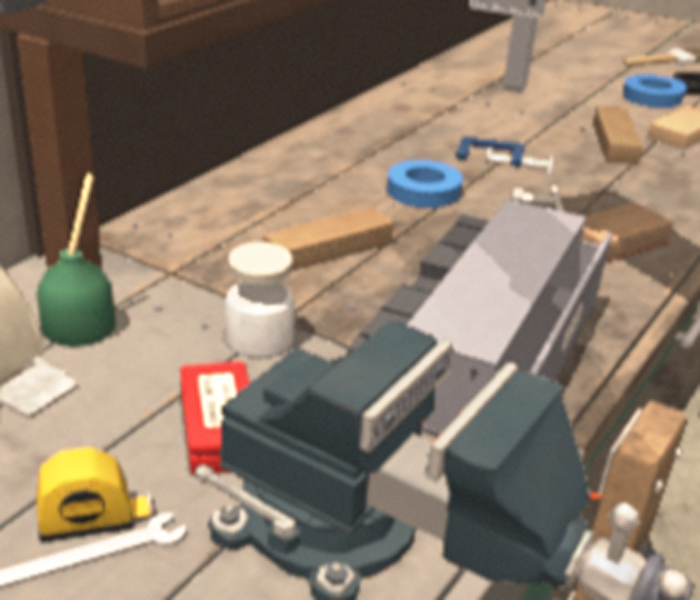

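The drawer is out along the whole front (crop px ~(370,440) to (690,402)). The bystanders are where they were and the hand hangs free beyond the right end.

```bash
python3 - <<'E'
from bench import arm
print(arm.close_job())
E
```

```text
the job is handed in; nothing more can be done
None
```

The key is pressed home, the drawer is out, and the job is handed in at about 12.5 s of the 58 s allowed. `close_job()` gives no verdict, so the results below rest on my own checks.

**What I did:** I set the shut fingertips on the right end of the ledge, 125 mm from its middle, with about 5–7 N. I slid them along until the upward force fell from 5 N to about 0, at world y ≈ -0.295. I centred them in the notch at y ≈ -0.287 and pressed down. The fingertips stopped 14 mm below the ledge top, which matches the 6 mm drop plus 8 mm of key travel, with up to 19 N on the hand. Then I lifted straight up and moved the hand off to the right.

**Last checks:**
- **Drawer:** the top and side pictures show it out along the whole front, by roughly 27 mm as I read the top picture.
- **Hand:** the force on it was within sensor noise (under 1 N), and the top picture shows it clear of everything.
- **Loose things:** in the top camera the four lie within about 3 pixels (roughly 7 mm) of where they were at the start, which is about the networks' own scatter.
- **Not measured:** I could not read the key and drawer joints directly, so their positions are inferred from where the fingertips stopped and from the pictures.

No check failed or disagreed.

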